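# Stand the reclined valve blocks back up

## Task

Two of the three valve blocks on the white service stand have been left leaning back on its sloping rest. Push each of the two up from behind with the fingertips until it stands upright on its own foot in its lane, without lifting it or shoving its foot away from where it is. Leave the block that is already standing, and the two small vials on the stand, undisturbed.

Things in the scene. Friction and masses are not known exactly. Their poses are not given: they have to be found in the camera images.
- stand: White fixed service stand: flat deck 262 mm wide (y), from 75 mm behind to 145 mm in front of the origin (x), top 45 mm above the table. Origin: at table height below the middle of the line where the sloping rest meets the deck. z up; +x is the way to push the blocks up. Three lanes along x, at y = -78, 0, 78 mm, between ribs 8 mm high; which block is in which lane varies.
- stand_rest_edge (a point): Middle of the upper edge of the stand's sloping rest, a 250 mm wide plate rising backwards (-x) at 45 degrees from the line above the stand's origin to 37 mm above the deck, 37 mm behind that line. Behind and above it is free space.
- tall_block: Loose valve block 125 mm tall (z), 44 deep (x), 50 wide (y), about 0.4 kg: steel foot, grey body, clear head. Origin: centre of its underside. Starts leaning back 45 degrees; its z is vertical once upright. Front (+x) has two black ports, 13 mm long, 78 mm up; rear face plain, its top 73 mm overhanging the rest. Bottom-heavy: within about 20 degrees of upright it drops onto its foot by itself.
- tall_block_heel (a point): Middle of the tall block's rear bottom edge (the edge it leans on, 22 mm behind its origin); on the deck from start to end.
- short_block: Loose valve block 100 mm tall (z), 44 deep (x), 50 wide (y), about 0.35 kg: steel foot, grey body, clear head. Origin: centre of its underside. Starts leaning back 45 degrees; its z is vertical once upright. Front (+x) has two black ports, 13 mm long, 62 mm up; rear face plain, its top 48 mm overhanging the rest. Bottom-heavy: within about 20 degrees of upright it drops onto its foot by itself.
- short_block_heel (a point): Middle of the short block's rear bottom edge (the edge it leans on, 22 mm behind its origin); on the deck from start to end.
- slim_block: Slimmer block of the same make, 112 mm tall, 28 mm deep (x), 50 mm wide (y), 0.3 kg, loose, already standing upright in one of the three lanes; to be left alone. Origin: centre of its underside.
- vial_a: Small amber glass vial with black cap, 24 mm across, 42 mm tall, standing on the front part of the stand's deck; to be left alone. Origin: centre of its underside.
- vial_b: Small amber glass vial with black cap, 24 mm across, 42 mm tall, standing on the front part of the stand's deck; to be left alone. Origin: centre of its underside.
Mind the look-alikes: they are no part of the job. Leave any blue or yellow look-alike of the tall_block alone.

How it is judged:
By the outcome, as a careful person would: the job done as asked, in the order asked, and still so for the second after the job is handed in, with the robot touching nothing.
It also fails if it takes over 45 s, if anything falls off the work surface, if the arm or the gripper's body presses on something with over 40 N, if the wrist force passes 120 N, or if a joint passes its speed limit or range.

## Robot

A 7-joint arm with a two-finger parallel gripper is mounted at the origin on the work surface. World frame = base frame: x ahead of the robot, y to its left, z up, the work surface at z = 0. Lengths are in m, angles in rad, forces in N, time in s.
With the tool pointing down it reaches from about 0.4 to 0.85 m from the base axis. Payload 10.4 kg.
Tool frame: the origin (TCP) lies on the centre line of the jaws, within the pads' length; the fingertips stand r.tip_extent ahead of it and the grasp point (between the pads) lies 8 mm behind it (r.tip_extent is the distance from the TCP to the fingertips, in m); z points along the fingers, y is the direction in which the jaws open and shut (so a half turn about z gives the same grasp; the last joint's range is limited). The gripper opens to 87 mm and grips with 3 to 60 N. Pads are 19 mm wide; open, the fingers measure 117 mm over their backs; the gripper's body (75 mm by 190 mm) begins 51 mm behind the grasp point.
Start: joints at [1.131, 0.332, -0.065, 1.46, 0.022, 1.35, -0.088], TCP at [0.253, -0.572, 0.234] pointing down, gripper open.
Joint ranges: [-2.6, 2.6], [-0.5, 2.12], [-1.47, 1.34], [0.16, 2.42], [-1.27, 4.41], [0.06, 2.06], [-2.6, 2.6]. Speed limits (rad/s): [2.22, 2.22, 2.79, 2.79, 3.14, 3.14, 3.14].

## Interface

Orientations are given as a unit quaternion [x, y, z, w].
In Python, from bench import r gives the robot as it stands.
- The arm moves only by the shell command python3 -m jog 'ROWS' [FORCE]. ROWS is JSON, a list of rows, each a list of 7 numbers: the shift along the tool's x, y, z in cm, then the turn, a rotation vector about the tool's x, y, z in rad, then the opening, from -1 (shut) to 1 (fully open). In form: [[tx, ty, tz, wx, wy, wz, jaw], ...]. A call has 1 to 20 rows; each row shifts and turns the commanded pose from where the row before left it, along the tool's axes as they then stand; what a row does not reach is not made up. A row lasts 1/8 s, in which the tool goes at most 62.5 mm and 10.7 degrees, less where a joint would pass 70% of its speed; a pose out of reach is approached as far as the arm can. A call with a gripper value outside its range is refused whole. The fingers move at their own pace and stop on an object; FORCE is the grip in N (left out, the last holds). Time passes only in rows, so rows that do not move let the fingers close. It gives the time, the measured TCP pose, the force and the opening at its end, in the units of the state.
- r.read_state(): the state, without advancing time (a new reading comes with each control period).
- r.camera(name): name is "scene" or "side" or "wrist"; returns a dict with "frame" (400x640x3 uint8, red, green, blue), "fx", "fy", "cx", "cy" (pixels), "camera_from_world" (4x4, takes a point from world to camera coordinates). Camera axes: x right, y down, z forward; pixel columns grow to the right and rows downward; lengths in m; the calibration is good to about 2 mm. A picture is of the moment at which its call begins. There is no depth.
- r.close_job(): hands the job in, once; it reports no verdict.
Trained networks look in a picture, given as the dict that the camera call returned (one of the last four; its "shot" number tells which), for a name from the list of things; names that differ only in an ending like _2 or _b are one class to them, and where a whole thing is asked for, a point or a joint stands for the part that bears it (a point fixed in the world has none). Each returns a list of dicts, best first, with "score" (0 to 1); they miss things now and then, are a little off and sometimes report something else, mostly with a low value. They report only what shows in the picture. A call takes as long as a camera call. They do not tell look-alikes from the thing itself.
- r.search_frame(picture, thing): "rect" ([left, top, right, bottom] in pixels, round what is visible of it).
The state is a dict: "time": time; "joint_positions": joint angles; "joint_vel": joint speeds; "joint_torque": joint torques, N m; "ee_pos": TCP position; "eef_rot": TCP orientation; "ft_force": force on the tool from outside, world axes, zero at the start; "torque": the same for the moment, N m; "width": finger opening in m.
Only numpy, scipy, OpenCV 4.12 (cv2) and the standard library are available. Lean on these libraries where they do the work, as an engineer would, in place of code of your own. Each camera call takes 0.05 s, during which the arm holds its last target.

## Working session

There is one attempt and no reset: what is moved stays moved. The work goes in short steps, Python scripts to look and compute and a shell command to move; the robot and the scene stay as the last step left them, time stands still between calls to the robot, and variables do not carry over. Pictures are saved under pics/ and viewed, and the job is handed in when it is done.

```bash
ls; mkdir -p pics; python3 - <<'E'
from bench import r
import cv2
s=r.read_state();print({k:s[k] for k in('time','ee_pos','eef_rot','width')},r.tip_extent)
for n in('scene','side','wrist'):
    p=r.camera(n);cv2.imwrite(f'pics/{n}0.png',p['frame'][:,:,::-1])
    for t in('stand','tall_block','short_block','slim_block','vial_a'):
        print(n,t,[(round(d['score'],2),[round(v) for v in d['rect']]) for d in r.search_frame(p,t)][:4])
E
```

```text
pics
{'time': 0.0, 'ee_pos': array([ 0.25288262, -0.57117309,  0.23275265]), 'eef_rot': array([ 9.78357824e-01,  2.06919037e-01, -1.67036868e-04, -6.72276444e-04]), 'width': 0.0871141797810643} 0.011
scene stand [(0.73, [238, 168, 378, 276])]
scene tall_block [(0.9, [416, 138, 458, 194]), (0.77, [414, 208, 478, 256]), (0.67, [310, 138, 342, 199]), (0.58, [168, 149, 213, 202])]
scene short_block [(0.81, [241, 163, 279, 217])]
scene slim_block [(0.81, [287, 173, 314, 216])]
scene vial_a [(0.68, [280, 243, 289, 264]), (0.58, [339, 231, 347, 248])]
side stand [(0.67, [264, 158, 316, 214]), (0.62, [272, 178, 417, 302])]
side tall_block [(0.93, [322, 117, 366, 166]), (0.76, [261, 161, 315, 210]), (0.68, [234, 123, 292, 162]), (0.58, [225, 329, 308, 386])]
side short_block [(0.72, [291, 219, 353, 272])]
side slim_block [(0.9, [318, 176, 343, 232])]
side vial_a [(0.65, [365, 179, 376, 198]), (0.5, [387, 217, 401, 243])]
wrist stand []
wrist tall_block []
wrist short_block []
wrist slim_block []
wrist vial_a []
```

View pics/scene0.png

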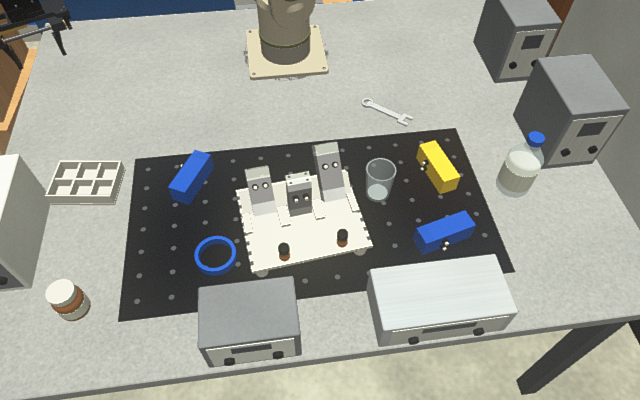

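View pics/side0.png

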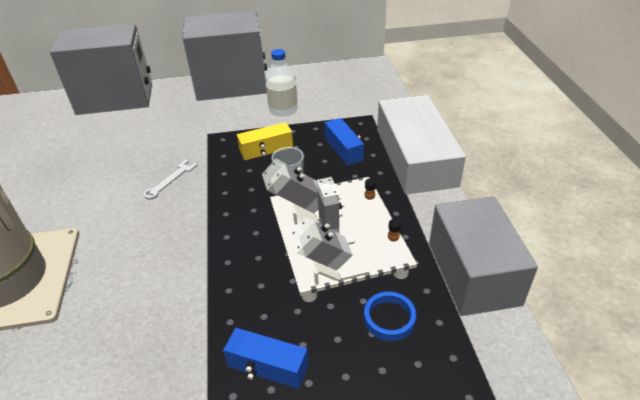

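Scene view: the stand is at about (305,220) and its +x points away from the robot. The short block leans at (260,190), the slim block stands in the middle at (300,195), and the tall block leans at (327,170). The vials are at (284,252) and (342,238), with a glass at (380,180) next to the tall block. Next I'll zoom in to get the stand pose.

```bash
python3 - <<'E'
from bench import r
import cv2
for n,(x0,y0,x1,y1) in {'scene':(225,130,405,285),'side':(250,150,430,310)}.items():
    p=r.camera(n);c=p['frame'][y0:y1,x0:x1,::-1]
    cv2.imwrite(f'pics/{n}_crop.png',cv2.resize(c,None,fx=4.2,fy=3.7 if 0 else 3.7,interpolation=cv2.INTER_CUBIC) if 0 else cv2.resize(c,None,fx=3.7,fy=3.7,interpolation=cv2.INTER_CUBIC))
    print(n,p['fx'],p['fy'],p['cx'],p['cy'],p['camera_from_world'].round(4).tolist())
E
```

```text
scene 490.35607435807015 490.35607435807015 323.3959191705851 211.48544932946854 [[0.1416, 0.9899, 0.0109, -0.1142], [0.8081, -0.1093, -0.5789, -0.4841], [-0.5718, 0.0908, -0.8154, 1.4974], [0.0, 0.0, 0.0, 1.0]]
side 519.9809147443952 519.9809147443952 327.9108120098607 196.43682248353218 [[0.9845, -0.1736, -0.0229, -0.6172], [-0.1329, -0.6552, -0.7436, 0.1626], [0.1141, 0.7352, -0.6682, 0.9981], [0.0, 0.0, 0.0, 1.0]]
```

View pics/scene_crop.png

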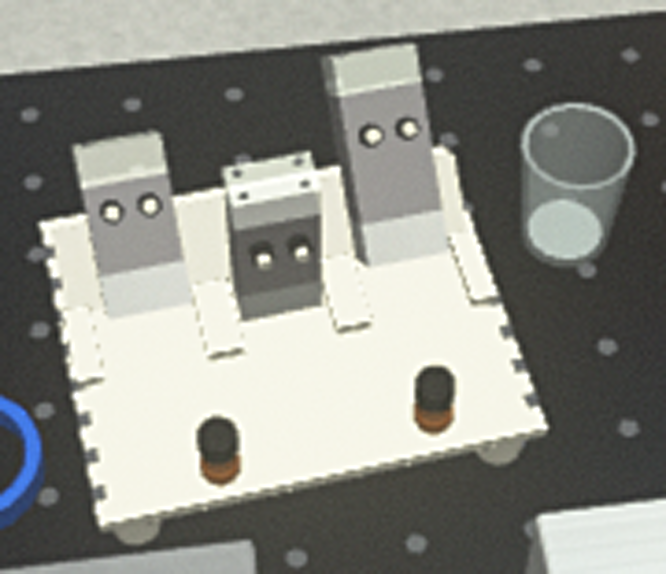

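View pics/side_crop.png

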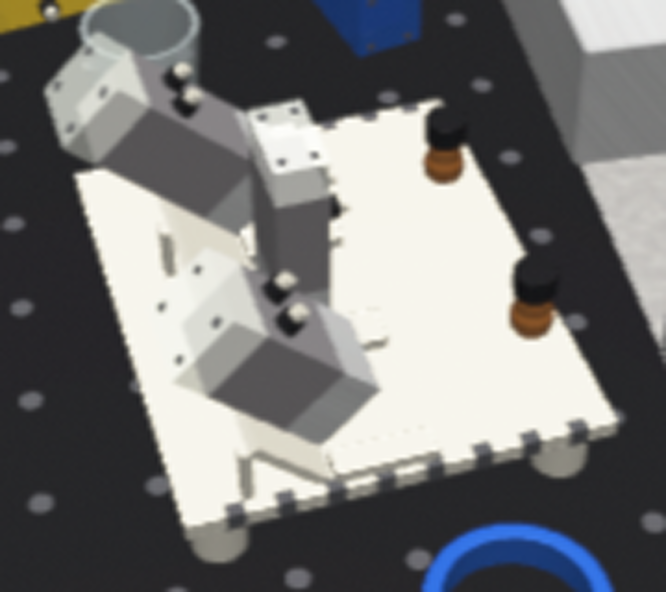

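Scene crop: front deck corners at (100,527) and (547,430). Side crop: corners at (187,530), (617,422), (438,102) and (77,175). I'll fit the stand pose to these and check it with overlays.

```bash
cat > h.py <<'E'
import numpy as np, cv2
from scipy.optimize import least_squares
from scipy.spatial.transform import Rotation as R
def proj(p,P):
    P=np.atleast_2d(P);T=p['camera_from_world'];c=P@T[:3,:3].T+T[:3,3]
    return np.c_[p['fx']*c[:,0]/c[:,2]+p['cx'],p['fy']*c[:,1]/c[:,2]+p['cy']]
def w(s,L):  # stand-> world
    L=np.atleast_2d(L);c,n=np.cos(s[2]),np.sin(s[2])
    return np.c_[s[0]+c*L[:,0]-n*L[:,1],s[1]+n*L[:,0]+c*L[:,1],L[:,2]]
def block(h,heel_x,y,th,depth=.044,wd=.05):
    # th lean back from upright; heel at (heel_x,y,.045)
    pts=[]
    for a in(0,depth):
        for b in(-wd/2,wd/2):
            for z in(0,h):
                pts.append([heel_x+a*np.cos(th)-z*np.sin(th),y+b,.045+a*np.sin(th)+z*np.cos(th)])
    return np.array(pts)
E
cat > fit.py <<'E'
from bench import r
from h import *
S=r.camera('scene');D=r.camera('side')
f=lambda a,o:np.array(a)/3.7+o-.5+.5/3.7
z=.045
sc=f([[100,527],[547,430]],[225,130]);sd=f([[187,530],[617,422],[438,102],[77,175]],[250,150])
Ls=[[.145,-.131,z],[.145,.131,z]];Ld=[[-.075,-.131,z],[.145,-.131,z],[.145,.131,z],[-.075,.131,z]]
res=lambda s:np.r_[(proj(S,w(s,Ls))-sc).ravel(),(proj(D,w(s,Ld))-sd).ravel()]
o=least_squares(res,[.6,-.03,0]);print(o.x,res(o.x).round(1));s=o.x
np.save('stand.npy',s)
for n,p,(x0,y0,x1,y1) in(('scene',S,(225,130,405,285)),('side',D,(250,150,430,310))):
    k=4;im=cv2.resize(p['frame'][y0:y1,x0:x1,::-1],None,fx=k,fy=k,interpolation=cv2.INTER_CUBIC)
    def line(L,c):
        q=proj(p,w(s,L));q=((q-[x0,y0]+.5)*k).astype(int)
        cv2.polylines(im,[q.reshape(-1,1,2)],True,c,1,cv2.LINE_AA)
    line(Ld,(0,0,255));line([[0,-.125,z],[0,.125,z],[-.037,.125,z+.037],[-.037,-.125,z+.037]],(0,255,0))
    for h,y in((.125,.078),(.1,-.078)):
        B=block(h,0,y,np.pi/4);c=(255,0,0)
        for a in((0,1,3,2),(4,5,7,6),(0,1,5,4),(2,3,7,6)):line(B[list(a)],c)
    cv2.imwrite(f'pics/{n}_ov.png',im)
E
python3 fit.py
```

```text
[ 0.60829587 -0.03137631  0.11151202] [-0.7  0.4 -0.2 -0.  -0.3 -0.2  0.4 -0.1  0.3 -1.  -0.9 -0.1]
```

View pics/scene_ov.png

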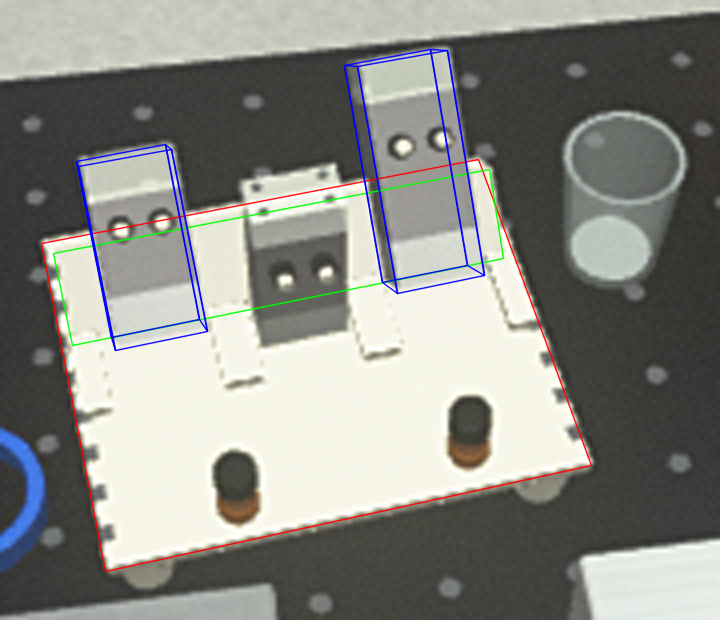

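View pics/side_ov.png

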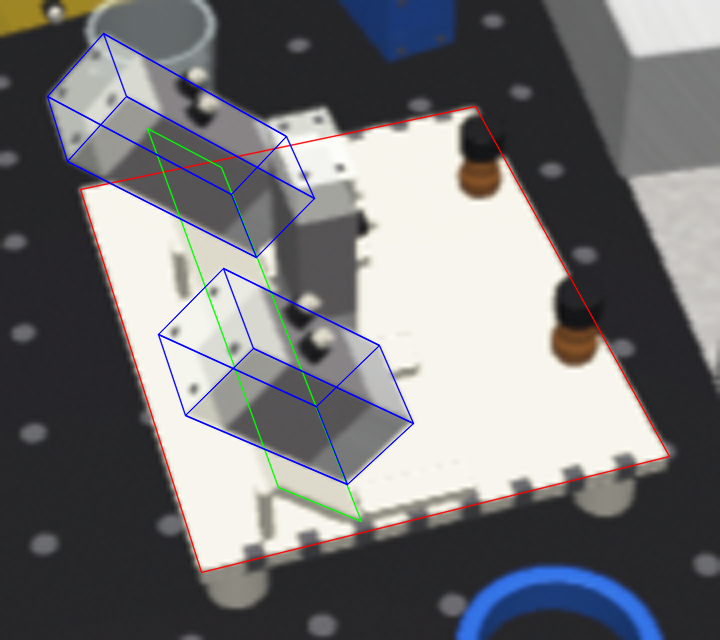

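The fit is good: residuals are 1 px or less, and the model outlines lie on both blocks. The plan is to tilt the closed fingers 45° so they lie parallel to the rear face, then swing the tool about each block's heel. Now the targets.

```bash
cat >> h.py <<'E'
def target(y,th,L,gap,g=.0095,hx=0):
    s=np.load('stand.npy')
    u=np.array([-np.sin(th),0,np.cos(th)]);n=np.array([np.cos(th),0,np.sin(th)])
    P=w(s,np.array([hx,y,.045])+L*u-(g+gap)*n)[0]
    Rs=R.from_euler('z',s[2]).as_matrix()
    return P,R.from_matrix(Rs@np.c_[n,[0,-1,0],-u])
def go(st,P,Q):
    c=R.from_quat(st['eef_rot'])
    print('target',P.round(4),'shift tool cm',(c.inv().apply(P-st['ee_pos'])*100).round(2),'turn',(c.inv()*Q).as_rotvec().round(4),
      '| in target axes cm',(Q.inv().apply(P-st['ee_pos'])*100).round(2))
E
python3 - <<'E'
from bench import r
from h import *
st=r.read_state()
go(st,*target(-.078,np.pi/4,.137,.02))
go(st,*target(-.078,np.pi/4,.077,.02))
go(st,*target(.078,np.pi/4,.096,.02))
E
```

```text
target [ 0.5   -0.122  0.121] shift tool cm [ 40.78 -31.11  11.25] turn [-0.1199  0.7791  0.2894] | in target axes cm [ 12.93 -41.92  28.85]
target [ 0.5421 -0.1173  0.0786] shift tool cm [ 44.82 -29.83  15.5 ] turn [-0.1199  0.7791  0.2894] | in target axes cm [ 12.93 -41.92  34.85]
target [0.5114 0.0363 0.092 ] shift tool cm [ 48.23 -45.11  14.15] turn [-0.1199  0.7791  0.2894] | in target axes cm [ 12.93 -57.52  32.95]
```

```bash
python3 -m jog '[[4.08,-3.11,0,0,0,0,-1],[4.08,-3.11,0,0,0,0,-1],[4.08,-3.11,0,0,0,0,-1],[4.08,-3.11,0,0,0,0,-1],[4.08,-3.11,0,0,0,0,-1],[4.08,-3.11,0,0,0,0,-1],[4.08,-3.11,0,0,0,0,-1],[4.08,-3.11,0,0,0,0,-1],[4.08,-3.11,0,0,0,0,-1],[4.08,-3.11,0,0,0,0,-1],[0,0,0,0,0,0.15,-1],[0,0,0,0,0,0.15,-1],[0,0,0,0,0.157,0,-1],[0,0,0,0,0.157,0,-1],[0,0,0,0,0.157,0,-1],[0,0,0,0,0.157,0,-1],[0,0,0,0,0.157,0,-1],[0,0,0,0,0,0,-1]]' 20
python3 - <<'E'
from bench import r
from h import *
st=r.read_state();print(st['width'],st['joint_positions'].round(2) if hasattr(st['joint_positions'],'round') else st['joint_positions'])
go(st,*target(-.078,np.pi/4,.137,.02))
E
```

```text
time: 3.35
ee_pos: [0.4981, -0.1216, 0.2316]
eef_rot: [0.923, 0.053, 0.38, -0.023]
ft_force: [0.3, -0.4, 0.5]
width: 0.0003
0.0003329305269736977 [ 0.55 -0.32 -0.15  2.34 -0.82  0.56 -0.48]
target [ 0.5   -0.122  0.121] shift tool cm [-7.66  0.09  7.97] turn [-0.0046  0.0035  0.0013] | in target axes cm [-7.69  0.06  7.94]
```

```bash
python3 -m jog '[[-1.9,0,2.0,0,0,0,-1],[-1.9,0,2.0,0,0,0,-1],[-1.9,0,2.0,0,0,0,-1],[-1.96,0,1.97,0,0,0,-1],[0,0,0,0,0,0,-1]]'
python3 - <<'E'
from bench import r
from h import *
import cv2
st=r.read_state();print(np.round(st['joint_positions'],2))
go(st,*target(-.078,np.pi/4,.077,.02))
p=r.camera('side');cv2.imwrite('pics/side1.png',cv2.resize(p['frame'][100:320,180:440,::-1],None,fx=2.7,fy=2.7))
E
```

```text
time: 3.98
ee_pos: [0.5067, -0.123, 0.1327]
eef_rot: [0.925, 0.056, 0.375, -0.025]
ft_force: [-0.1, 0.3, -0.1]
width: 0.0007
[ 0.7  -0.12 -0.32  2.41 -1.26  0.39  0.02]
target [ 0.5421 -0.1173  0.0786] shift tool cm [-1.2  -0.12  6.38] turn [-0.0097  0.0141  0.0046] | in target axes cm [-1.29 -0.17  6.36]
```

View pics/side1.png

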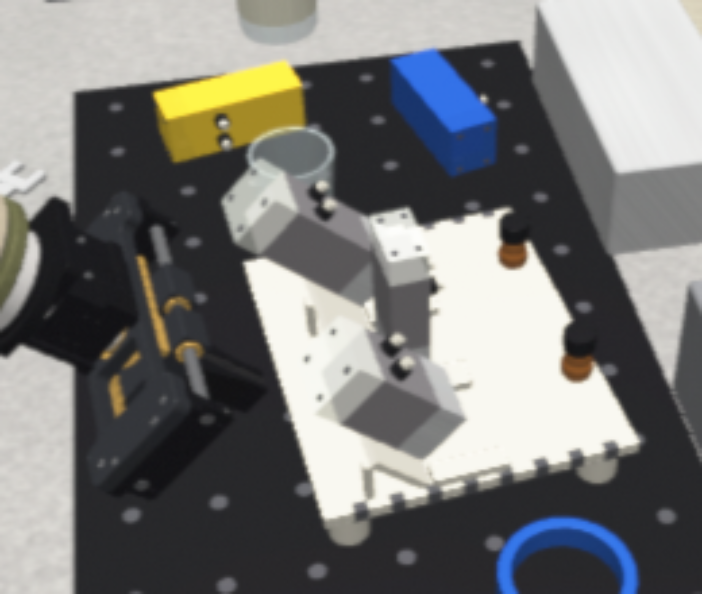

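The picture shows the gripper behind the short block, near the tool's limit (j4 2.41, j5 -1.26), so the 45° tilt is out of reach here. I'll use a 30° tilt: touch the top rear edge first, follow its arc, then lie flat on the face.

```bash
cat >> h.py <<'E'
def tgt2(h,y,thb,tht,k,gap,g=.0095,hx=0):
    """block lean thb, tool tilt tht, top rear edge k above the tip on the finger side"""
    s=np.load('stand.npy')
    e=np.array([hx-h*np.sin(thb),y,.045+h*np.cos(thb)])
    u=np.array([-np.sin(tht),0,np.cos(tht)]);n=np.array([np.cos(tht),0,np.sin(tht)])
    P=w(s,e-(k-.011)*u-(g+gap)*n)[0]
    return P,R.from_matrix(R.from_euler('z',s[2]).as_matrix()@np.c_[n,[0,-1,0],-u])
d=np.pi/180
E
python3 -m jog '[[0,0,0,0,-0.13,0,-1],[0,0,0,0,-0.13,0,-1],[0,0,0,0,0,0,-1]]'
python3 - <<'E'
from bench import r
from h import *
st=r.read_state();print(np.round(st['joint_positions'],2))
go(st,*tgt2(.1,-.078,45*d,30*d,.035,.02))
E
```

```text
time: 4.4
ee_pos: [0.5092, -0.1165, 0.1352]
eef_rot: [0.95, 0.063, 0.304, -0.028]
ft_force: [-0.0, -0.7, -0.3]
width: 0.0006
[ 0.75 -0.1  -0.42  2.3  -0.74  0.47 -0.53]
target [ 0.5332 -0.1183  0.0802] shift tool cm [-1.27  0.59  5.84] turn [-0.0266 -0.0962  0.0142] | in target axes cm [-0.7   0.44  5.95]
```

```bash
python3 -m jog '[[0,0,0,-0.026,-0.096,0.014,-1],[-0.7,0.44,0,0,0,0,-1],[0,0,1.5,0,0,0,-1],[0,0,1.5,0,0,0,-1],[0,0,1.5,0,0,0,-1],[0,0,1.4,0,0,0,-1],[0,0,0,0,0,0,-1]]'
python3 - <<'E'
from bench import r
from h import *
st=r.read_state();print(np.round(st['joint_positions'],2))
go(st,*tgt2(.1,-.078,45*d,30*d,.035,.02))
p=r.camera('side');cv2.imwrite('pics/side2.png',cv2.resize(p['frame'][100:320,180:440,::-1],None,fx=2.7,fy=2.7))
E
```

```text
time: 5.28
ee_pos: [0.5299, -0.1168, 0.0765]
eef_rot: [0.963, 0.055, 0.262, -0.019]
ft_force: [-0.0, -0.4, -0.1]
width: 0.0003
[ 0.74  0.09 -0.5   2.25 -0.45  0.36 -0.82]
target [ 0.5332 -0.1183  0.0802] shift tool cm [ 0.46  0.18 -0.16] turn [-0.0096 -0.0074  0.0007] | in target axes cm [ 0.46  0.19 -0.16]
```

View pics/side2.png

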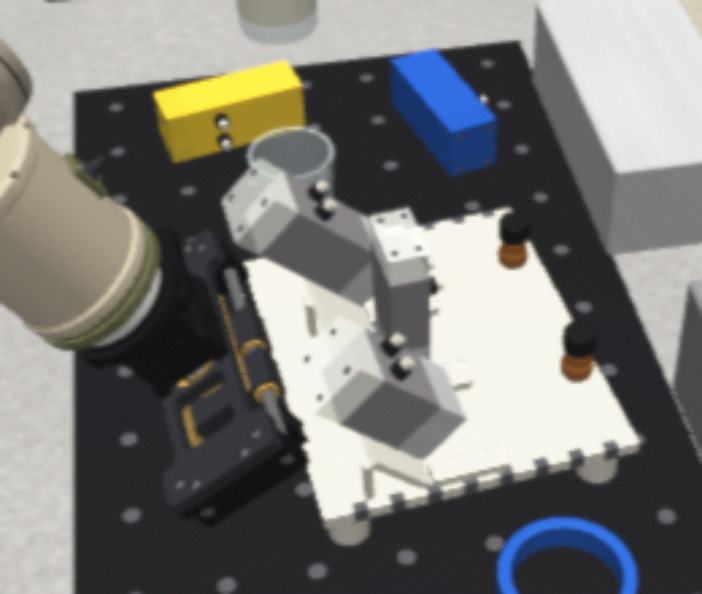

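The gripper is now behind the short block in its lane, touching nothing; the tool's pose is within 5 mm of the plan. I'll close in gently.

```bash
python3 -m jog '[[0.8,0.19,-0.16,0,0,0,-1],[0.8,0,0,-0.01,0,0,-1],[0.3,0,0,0,0,0,-1],[0.2,0,0,0,0,0,-1],[0,0,0,0,0,0,-1]]'
python3 - <<'E'
from bench import r
from h import *
st=r.read_state();print(np.round(st['joint_positions'],2))
go(st,*tgt2(.1,-.078,45*d,30*d,.035,0))
p=r.camera('scene');cv2.imwrite('pics/sc3.png',cv2.resize(p['frame'][100:290,200:420,::-1],None,fx=3.2,fy=3.2))
E
```

```text
time: 5.95
ee_pos: [0.5485, -0.1171, 0.0899]
eef_rot: [0.963, 0.054, 0.262, -0.013]
ft_force: [-0.0, -0.6, -1.3]
width: 0.0007
[ 0.71  0.09 -0.48  2.2  -0.35  0.38 -0.93]
target [ 0.5505 -0.1163  0.0902] shift tool cm [ 0.19 -0.05  0.08] turn [ 0.0024 -0.0081  0.0004] | in target axes cm [ 0.19 -0.05  0.08]
```

View pics/sc3.png

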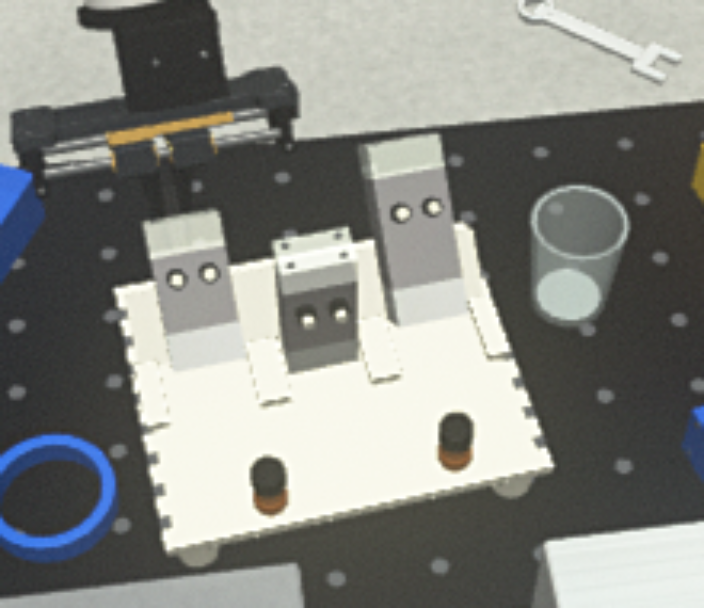

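Fingers show behind the short block's top at (170,190) and about centred on it. Next I'll follow its top edge from 45° to 30°.

```bash
python3 -m jog '[[0.25,0,0.05,0,0,0,-1],[0.25,0,-0.03,0,0,0,-1],[0.25,0,-0.03,0,0,0,-1],[0.25,0,-0.03,0,0,0,-1],[0.25,0,-0.03,0,0,0,-1],[0.25,0,-0.03,0,0,0,-1],[0,0,0,0,0,0,-1]]'
python3 - <<'E'
from bench import r
from h import *
st=r.read_state()
go(st,*tgt2(.1,-.078,30*d,30*d,.035,0))
for n,(y0,y1,x0,x1) in {'scene':(100,290,200,420),'side':(100,320,180,440)}.items():
  p=r.camera(n);cv2.imwrite(f'pics/{n}4.png',cv2.resize(p['frame'][y0:y1,x0:x1,::-1],None,fx=2.7,fy=2.7))
E
```

```text
time: 6.88
ee_pos: [0.5611, -0.1155, 0.0985]
eef_rot: [0.963, 0.054, 0.262, -0.013]
ft_force: [0.1, -0.1, -0.1]
width: 0.0005
target [ 0.571  -0.114   0.1061] shift tool cm [ 1.25 -0.04 -0.15] turn [ 0.0024 -0.0083  0.0005] | in target axes cm [ 1.25 -0.04 -0.16]
```

View pics/scene4.png

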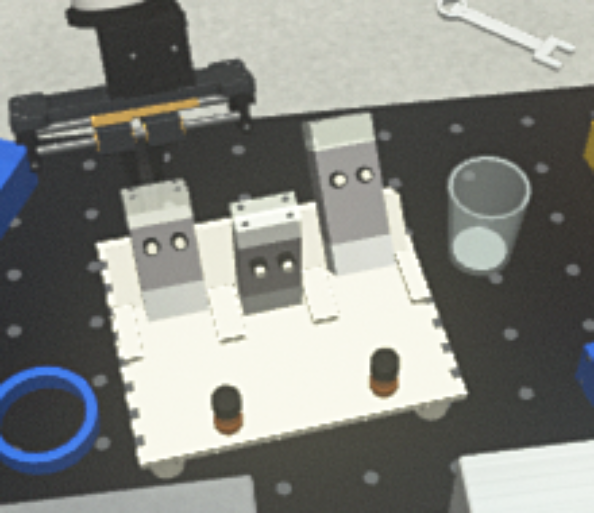

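View pics/side4.png

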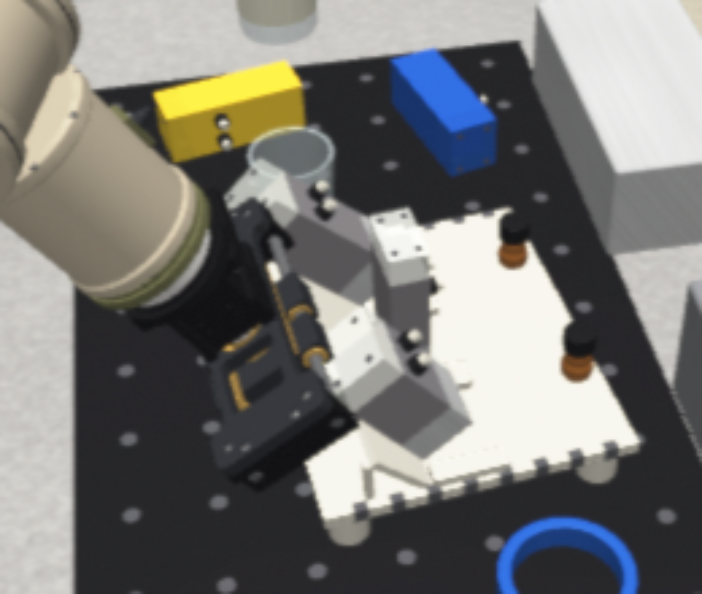

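The short block is rising, at about 35° lean, with its heel in place. I'll continue to 30° and then swing about the heel.

```bash
python3 -m jog '[[0.25,0,-0.03,0,0,0,-1],[0.25,0,-0.03,0,0,0,-1],[0.25,0,-0.03,0,0,0,-1],[0.25,0,-0.03,0,0,0,-1],[0.25,0,-0.03,0,0,0,-1],[0.3,0,-0.03,0,-0.04,0,-1],[0.3,0,-0.03,0,-0.04,0,-1],[0,0,0,0,0,0,-1]]'
python3 - <<'E'
from bench import r
from h import *
st=r.read_state()
go(st,*tgt2(.1,-.078,20*d,20*d,.035,0))
for n,(y0,y1,x0,x1) in {'scene':(100,290,200,420),'side':(100,320,180,440)}.items():
  p=r.camera(n);cv2.imwrite(f'pics/{n}5.png',cv2.resize(p['frame'][y0:y1,x0:x1,::-1],None,fx=2.7,fy=2.7))
E
```

```text
time: 7.98
ee_pos: [0.5767, -0.1136, 0.11]
eef_rot: [0.973, 0.055, 0.224, -0.011]
ft_force: [0.1, 0.0, 0.0]
width: 0.0005
target [ 0.5823 -0.1128  0.1132] shift tool cm [ 0.65 -0.02 -0.04] turn [ 0.0024 -0.1038  0.0009] | in target axes cm [ 0.64 -0.02 -0.11]
```

View pics/scene5.png

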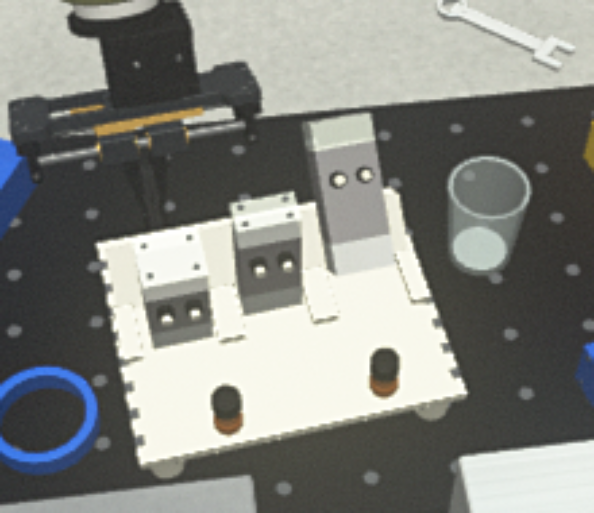

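View pics/side5.png

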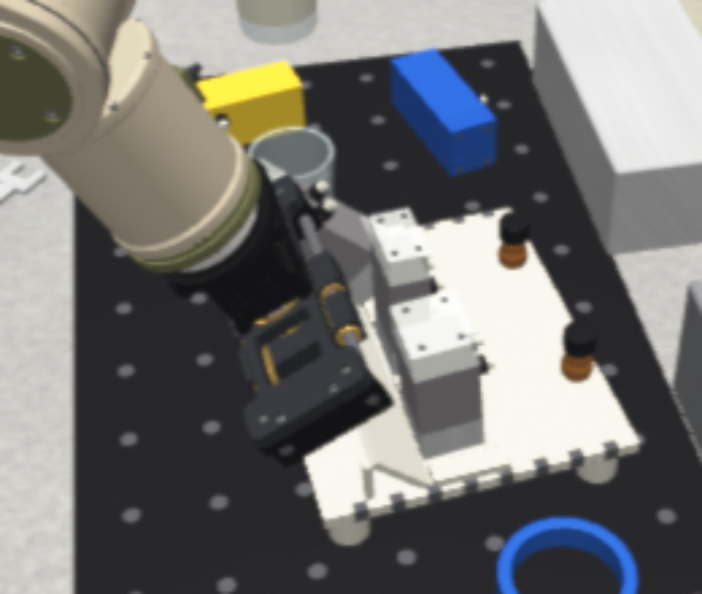

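The short block has dropped onto its foot and stands upright, clear of the fingers (side picture, (440,380)). I'll retreat and plan the tall block.

```bash
python3 -m jog '[[-1.0,0,-0.5,0,0,0,-1],[-1.5,0,-1.5,0,0,0,-1],[-1.0,0,-3,0,0,0,-1],[0,0,0,0,0,0,-1]]'
python3 - <<'E'
from bench import r
from h import *
st=r.read_state();print(np.round(st['joint_positions'],2))
P,Q=tgt2(.125,.078,45*d,25*d,.030,.025)
go(st,P+[0,0,.12],Q);go(st,P,Q)
E
```

```text
time: 8.57
ee_pos: [0.5217, -0.1208, 0.1402]
eef_rot: [0.973, 0.053, 0.224, -0.01]
ft_force: [1.1, -0.5, -0.6]
width: 0.0002
[ 0.69 -0.03 -0.44  2.15 -0.28  0.6  -1.02]
target [0.4887 0.0337 0.2216] shift tool cm [  2.15 -15.68  -8.09] turn [ 0.005  -0.0169 -0.0007] | in target axes cm [  2.02 -15.72  -8.04]
target [0.4887 0.0337 0.1016] shift tool cm [ -3.11 -15.73   2.7 ] turn [ 0.005  -0.0169 -0.0007] | in target axes cm [ -3.05 -15.72   2.83]
```

```bash
python3 -m jog '[[1.07,0,-4.04,0,0,0,-1],[1.07,0,-4.04,0,0,0,-1],[0,-3.92,0,0,-0.017,0,-1],[0,-3.92,0,0,0,0,-1],[0,-3.92,0,0,0,0,-1],[0,-3.92,0,0,0,0,-1],[0,0,0,0,0,0,-1]]'
python3 - <<'E'
from bench import r
from h import *
st=r.read_state();print(np.round(st['joint_positions'],2))
P,Q=tgt2(.125,.078,45*d,25*d,.030,.025)
go(st,P,Q)
s=np.load('stand.npy')
for n,(y0,y1,x0,x1) in {'scene':(100,290,200,420),'side':(100,320,180,440)}.items():
  p=r.camera(n);k=3;im=cv2.resize(p['frame'][y0:y1,x0:x1,::-1],None,fx=k,fy=k,interpolation=cv2.INTER_CUBIC)
  B=block(.1,0,-.078,0)
  for a in((0,1,3,2),(4,5,7,6),(0,1,5,4),(2,3,7,6)):
    q=((proj(p,w(s,B[list(a)]))-[x0,y0]+.5)*k).astype(int);cv2.polylines(im,[q.reshape(-1,1,2)],True,(255,0,0),1,cv2.LINE_AA)
  cv2.imwrite(f'pics/{n}6.png',im)
E
```

```text
time: 9.45
ee_pos: [0.4892, 0.0371, 0.2203]
eef_rot: [0.975, 0.056, 0.215, -0.011]
ft_force: [0.6, -0.7, -0.5]
width: 0.0007
[ 0.62 -0.29 -0.68  2.14 -0.27  0.8  -1.39]
target [0.4887 0.0337 0.1016] shift tool cm [-5.08  0.29 10.73] turn [0.0015 0.0017 0.0044] | in target axes cm [-5.09  0.33 10.72]
```

View pics/scene6.png

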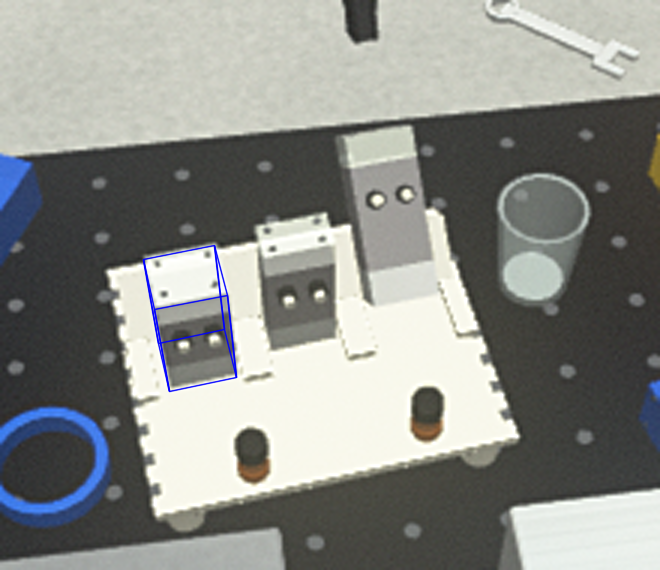

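View pics/side6.png

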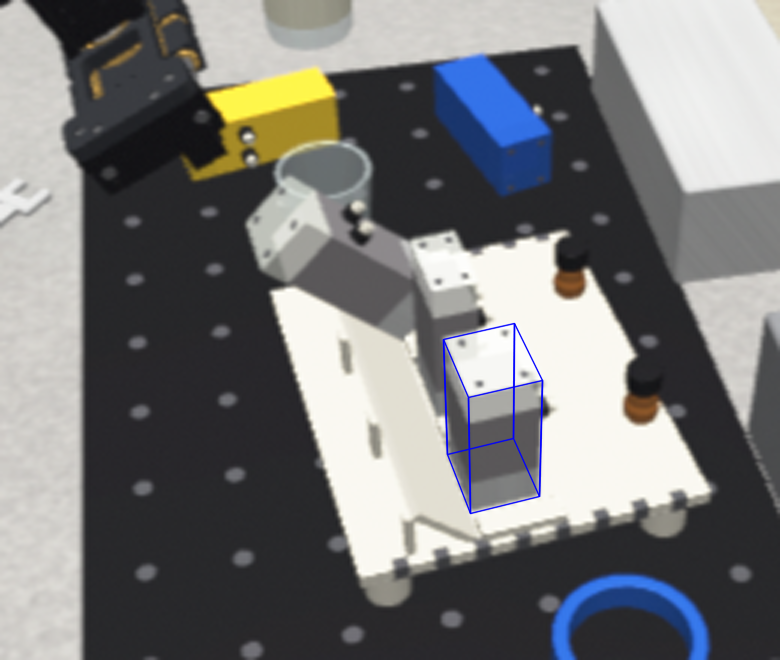

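The short block matches the upright model at its original heel line in both views. Before lowering for the tall block I'll check the glass at (540,240) in the scene crop.

```bash
python3 - <<'E'
from bench import r
from h import *
S=r.camera('scene');D=r.camera('side');s=np.load('stand.npy')
rs=np.array([543/3+200,211/3+100]);rd=np.array([324/3+180,172/3+100])
f=lambda X:np.r_[proj(S,X)[0]-rs,proj(D,X)[0]-rd]
o=least_squares(f,[.6,.15,.1]);X=o.x
c,n=np.cos(s[2]),np.sin(s[2]);dx=X[:2]-s[:2]
print('rim',X,f(X).round(1),'stand xy',c*dx[0]+n*dx[1],-n*dx[0]+c*dx[1])
E
```

```text
rim [0.56922315 0.16475979 0.08684835] [-0.3  0.6 -0.4 -0.4] stand xy -0.017003802825975505 0.19926594309904658
```

The glass rim is at z = 0.087 and the gripper body stays above 0.12, so it clears. Lowering behind the tall block.

```bash
python3 -m jog '[[-1.27,0.3,2.7,0,0,0,-1],[-1.27,0,2.7,0,0,0,-1],[-1.27,0,2.7,0,0,0,-1],[-1.27,0,2.62,0,0,0,-1],[0,0,0,0,0,0,-1]]'
python3 - <<'E'
from bench import r
from h import *
st=r.read_state();print(np.round(st['joint_positions'],2))
go(st,*tgt2(.125,.078,45*d,25*d,.030,.0))
p=r.camera('side');cv2.imwrite('pics/side7.png',cv2.resize(p['frame'][100:320,180:440,::-1],None,fx=2.7,fy=2.7))
E
```

```text
time: 10.28
ee_pos: [0.4874, 0.0305, 0.1]
eef_rot: [0.975, 0.053, 0.213, -0.011]
ft_force: [-0.2, 0.3, 0.7]
width: 0.0003
[ 0.66 -0.09 -0.79  2.29 -0.11  0.49 -1.52]
target [0.5112 0.0362 0.1122] shift tool cm [ 2.71 -0.31 -0.09] turn [ 0.0013  0.006  -0.0017] | in target axes cm [ 2.71 -0.31 -0.07]
```

View pics/side7.png

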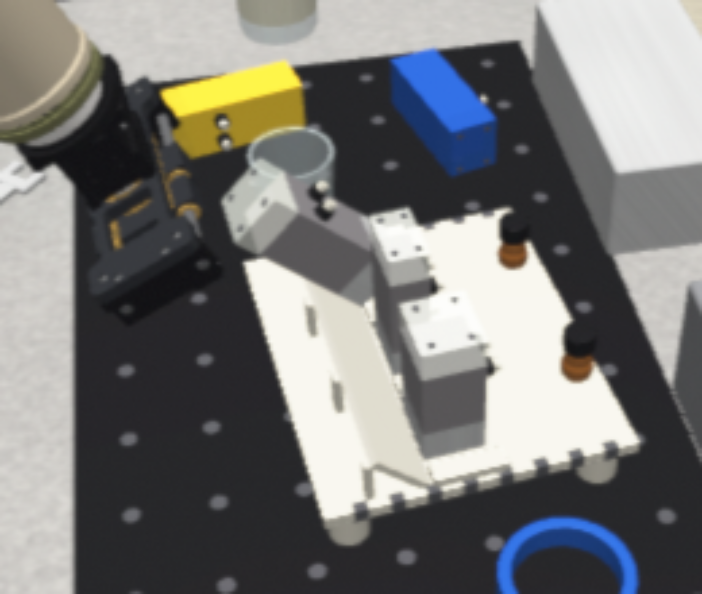

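The gripper is behind the tall block at the approach pose, clear of it by the pose numbers. I'll close in and follow the edge's arc to about 35°.

```bash
python3 -m jog '[[0.8,-0.31,0,0,0,0,-1],[0.8,0,0,0,0,0,-1],[0.6,0,-0.05,0,0,0,-1],[0.3,0,0,0,0,0,-1],[0.25,0,-0.06,0,0,0,-1],[0.25,0,-0.06,0,0,0,-1],[0.25,0,-0.06,0,0,0,-1],[0.25,0,-0.06,0,0,0,-1],[0.25,0,-0.06,0,0,0,-1],[0.25,0,-0.06,0,0,0,-1],[0.25,0,-0.06,0,0,0,-1],[0.25,0,-0.06,0,0,0,-1],[0,0,0,0,0,0,-1]]'
python3 - <<'E'
from bench import r
from h import *
st=r.read_state()
go(st,*tgt2(.125,.078,25*d,25*d,.030,0))
for n,(y0,y1,x0,x1) in {'scene':(100,290,200,420),'side':(100,320,180,440)}.items():
  p=r.camera(n);cv2.imwrite(f'pics/{n}8.png',cv2.resize(p['frame'][y0:y1,x0:x1,::-1],None,fx=2.7,fy=2.7))
E
```

```text
time: 11.95
ee_pos: [0.5271, 0.0387, 0.126]
eef_rot: [0.975, 0.054, 0.215, -0.011]
ft_force: [-0.5, 0.0, -0.2]
width: 0.0003
target [0.5465 0.0402 0.1371] shift tool cm [ 2.23  0.07 -0.18] turn [0.0023 0.0016 0.0002] | in target axes cm [ 2.23  0.07 -0.18]
```

View pics/scene8.png

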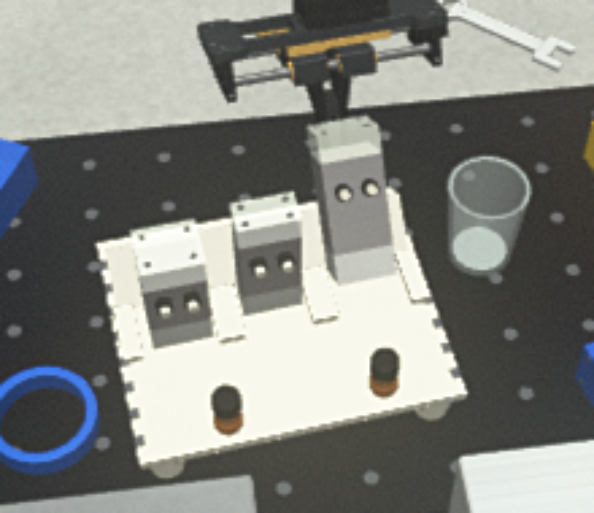

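View pics/side8.png

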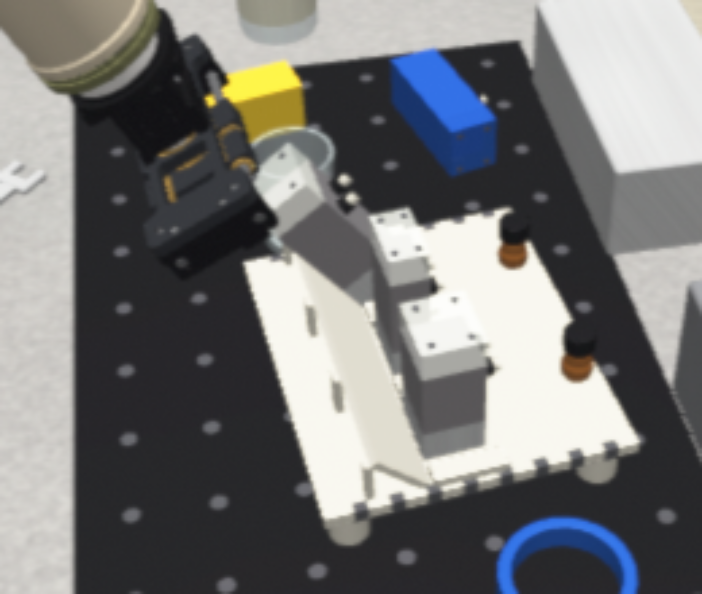

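The tall block is at about 35° lean and centred on the fingers, with its heel in place. Continuing.

```bash
python3 -m jog '[[0.25,0,-0.03,0,0,0,-1],[0.25,0,-0.03,0,0,0,-1],[0.25,0,-0.02,0,0,0,-1],[0.25,0,-0.02,0,0,0,-1],[0.25,0,-0.02,0,0,0,-1],[0.25,0,-0.02,0,0,0,-1],[0.25,0,-0.02,0,0,0,-1],[0.25,0,-0.02,0,0,0,-1],[0.25,0,-0.02,0,0,0,-1],[0,0,0,0,0,0,-1]]'
python3 - <<'E'
from bench import r
from h import *
st=r.read_state()
go(st,*tgt2(.125,.078,20*d,20*d,.030,0))
for n,(y0,y1,x0,x1) in {'scene':(100,290,200,420),'side':(100,320,180,440)}.items():
  p=r.camera(n);cv2.imwrite(f'pics/{n}9.png',cv2.resize(p['frame'][y0:y1,x0:x1,::-1],None,fx=2.7,fy=2.7))
E
```

```text
time: 13.3
ee_pos: [0.5466, 0.0408, 0.1373]
eef_rot: [0.975, 0.054, 0.215, -0.011]
ft_force: [-0.7, -0.9, -0.3]
width: 0.0004
target [0.5547 0.0411 0.1414] shift tool cm [ 0.91  0.06 -0.03] turn [ 0.0024 -0.0857  0.    ] | in target axes cm [ 0.9   0.06 -0.1 ]
```

View pics/side9.png

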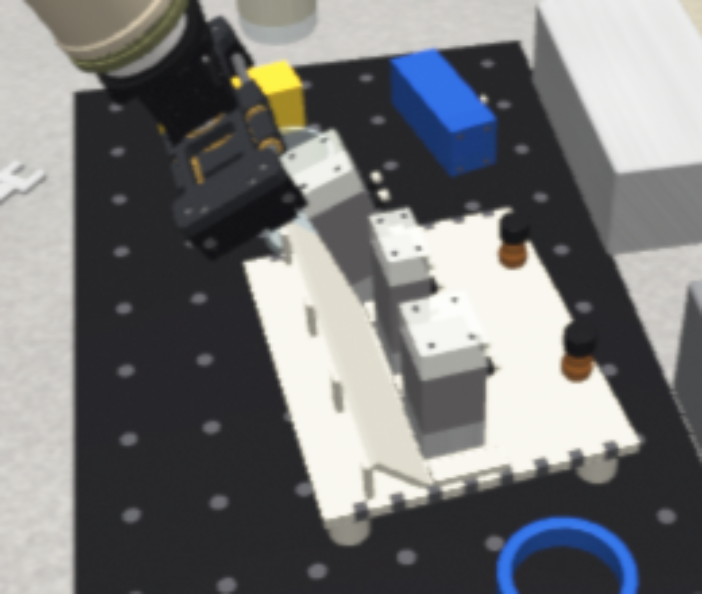

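The tall block is at about 25° lean and still on the fingers. Now a gentle swing about the heel.

```bash
python3 -m jog '[[0.25,0,-0.02,0,-0.024,0,-1],[0.25,0,-0.02,0,-0.024,0,-1],[0.25,0,-0.02,0,-0.024,0,-1],[0.25,0,-0.02,0,-0.024,0,-1],[0,0,0,0,0,0,-1]]'
python3 - <<'E'
from bench import r
from h import *
st=r.read_state()
go(st,*tgt2(.125,.078,20*d,20*d,.030,0))
for n,(y0,y1,x0,x1) in {'scene':(100,290,200,420),'side':(100,320,180,440)}.items():
  p=r.camera(n);cv2.imwrite(f'pics/{n}10.png',cv2.resize(p['frame'][y0:y1,x0:x1,::-1],None,fx=2.7,fy=2.7))
E
```

```text
time: 14.02
ee_pos: [0.5558, 0.0421, 0.1419]
eef_rot: [0.984, 0.055, 0.168, -0.009]
ft_force: [0.1, 0.1, 0.5]
width: 0.0004
target [0.5547 0.0411 0.1414] shift tool cm [-0.13  0.08  0.02] turn [ 0.0016  0.0107 -0.0001] | in target axes cm [-0.13  0.08  0.01]
```

View pics/side10.png

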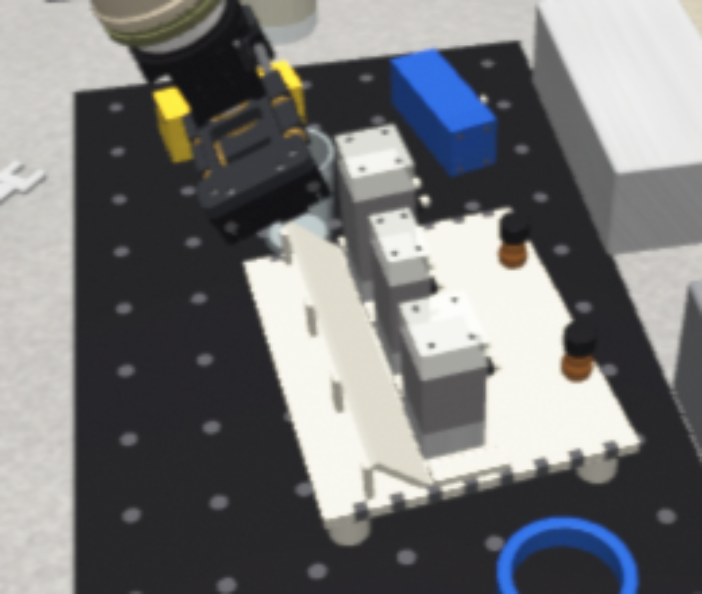

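The tall block has dropped upright, away from the fingers. I'll retreat up and back, then check.

```bash
python3 -m jog '[[-1.0,0,-0.5,0,0,0,-1],[-1.5,0,-1.5,0,0,0,-1],[-1.0,0,-3,0,0,0,-1],[0,0,-4,0,0,0,-1],[0,0,-3,0,0,0,-1],[0,0,0,0,0,0,-1],[0,0,0,0,0,0,-1],[0,0,0,0,0,0,-1]]'
python3 - <<'E'
from bench import r
from h import *
s=np.load('stand.npy')
for n,(y0,y1,x0,x1) in {'scene':(100,290,200,420),'side':(100,310,230,440)}.items():
  p=r.camera(n);k=3;im=cv2.resize(p['frame'][y0:y1,x0:x1,::-1],None,fx=k,fy=k,interpolation=cv2.INTER_CUBIC)
  for B in(block(.1,0,-.078,0),block(.125,0,.078,0)):
   for a in((0,1,3,2),(4,5,7,6),(0,1,5,4),(2,3,7,6)):
    q=((proj(p,w(s,B[list(a)]))-[x0,y0]+.5)*k).astype(int);cv2.polylines(im,[q.reshape(-1,1,2)],True,(255,0,0),1,cv2.LINE_AA)
  cv2.imwrite(f'pics/{n}11.png',im)
  for t in('slim_block','vial_a'): print(n,t,[(round(d['score'],2),[round(v) for v in d['rect']]) for d in r.search_frame(p,t)][:2])
E
```

```text
time: 15.12
ee_pos: [0.4823, 0.034, 0.2421]
eef_rot: [0.984, 0.055, 0.167, -0.008]
ft_force: [-0.8, -0.4, 0.3]
width: 0.0005
scene slim_block [(0.81, [287, 174, 312, 217])]
scene vial_a [(0.54, [275, 243, 288, 261])]
side slim_block [(0.73, [318, 177, 344, 236])]
side vial_a [(0.78, [385, 217, 403, 242]), (0.65, [363, 179, 375, 200])]
```

View pics/scene11.png

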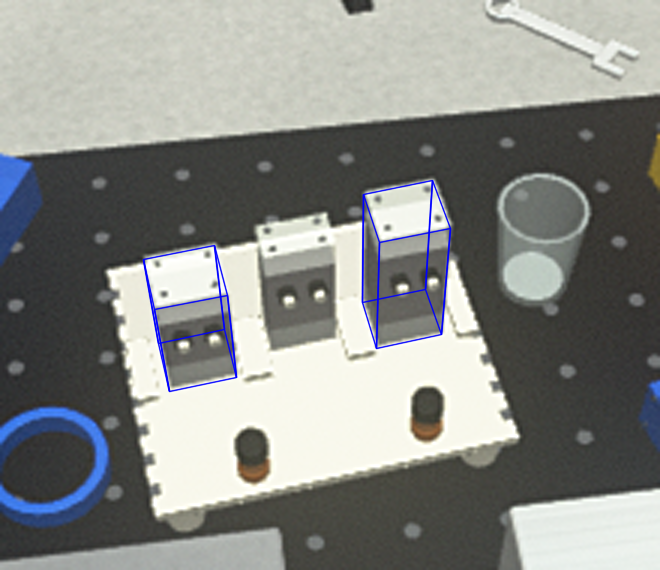

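View pics/side11.png

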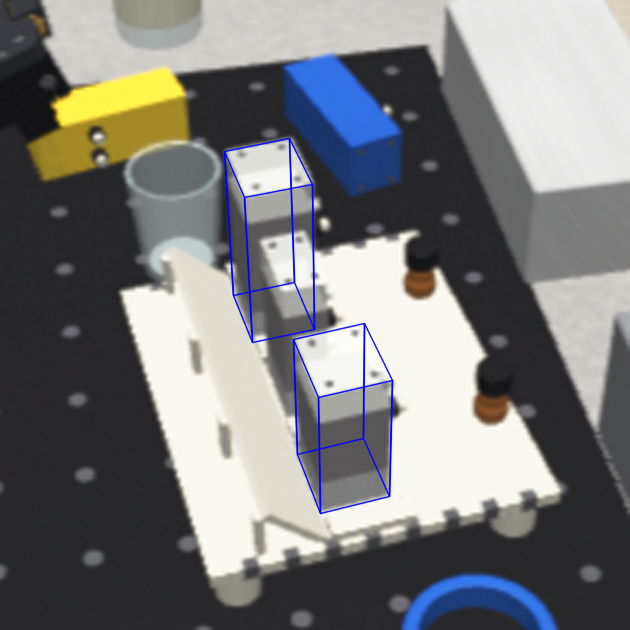

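Both blocks match the upright models in their lanes with their heels in place. The slim block and vials haven't visibly moved, so I'm handing in.

```bash
python3 -c "
from bench import r
print(r.close_job())"
```

```text
the job is handed in; nothing more can be done
None
```

Both leaning blocks now stand upright on their own feet in their lanes, and I handed the job in at about 15 s. I pushed each one up from behind with the closed fingertips, the short block first and then the tall one. Each dropped onto its foot by itself, and I backed the arm clear.

- **Blocks:** in both camera views the outlines of upright blocks, with the heels on their original line, match the pictures to about a pixel.
- **Slim block and vials:** the slim block stayed within about 2 px of where it started, except for a 4 px shift in the lower edge of its side-view box. One vial was not reported by the network in the last scene picture. It shows in place in that picture, and both vials were detected in the side view.
- **Forces:** wrist force stayed at about 1.5 N or less at every reading I took, which was at the end of each move, not during it.
- **Change of plan:** the 45° tool tilt I first wanted was out of reach, so I used 25–30° and pushed on each block's top rear edge.

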